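# Hook the inspection cover under the lip of a gearbox housing

### The job

Close the open gearbox housing with the cover that fits it, the narrow one of the two plates with a handle: tilt it so that one short edge goes down under the overhanging lip at the far end of the housing, then level it into the opening so that it lies flat on the ledge inside, and let go. Leave the wide cover where it is.

Things in the scene. Friction and masses are not known exactly. Their poses are not given: they have to be found in the camera images.
- housing: grey gearbox housing, fixed, open-topped, 126 mm (x) by 88 mm (y; bosses and feet to 114). Origin: centre of underside, z up, +x to the lip end, away from the robot. Cavity 110 x 72 mm with a ledge all round, 30 mm above the bench. Side and near (-x) walls 8 mm thick, top 46 mm above the bench. At the far (+x) end a lip overhangs the cavity by 20 mm: underside 48, top 53 mm above the bench
- seat (a point): centre of the cavity at ledge height (30 mm above the bench), axes as the housing's. Far cavity wall at its x = +55 mm, edge of the lip at x = +35, near wall at x = -55, side walls at y = +-36. Clear opening from above only 90 x 72 mm, so a flat cover can be neither dropped nor slid in: tilt it about 10 to 25 degrees, lip end down
- cover: the narrow cover that fits: loose dark steel plate 96 mm (its x) by 58 mm (its y) by 5 mm thick, 0.2 kg, lying flat. Origin at the centre of its underside, z up. On top in the middle a handle: a bar 52 mm long along x, 14 mm wide in y, from 26 to 50 mm above the underside, on two posts. Both ends are alike.
- wide_cover: the wide cover, for another gearbox, to be left alone: the same steel plate and handle, but 96 mm (x) by 86 mm (y), too wide for this housing. Origin at the centre of its underside.

How it is judged:
By the outcome, as a careful person would: the job done as asked, in the order asked, and still so for the second after the job is handed in, with the robot touching nothing.
It also fails if it takes over 35 s, if anything falls off the work surface, if the arm or the gripper's body presses on something with over 40 N, if the wrist force passes 120 N, or if a joint passes its speed limit or range.

### The arm

A 7-joint arm with a two-finger parallel gripper is mounted at the origin on a cart in front of the work surface, level with it; the furniture and walls round the work are solid. World frame = base frame: x ahead of the robot, y to its left, z up, the work surface at z = 0. Lengths are in m, angles in rad, forces in N, time in s.
With the tool pointing down it reaches from about 0.35 to 0.9 m from the base axis. Payload 7.2 kg.
Tool frame: the origin (TCP) lies midway between the tips of the shut fingers; the grasp point (between the pads) lies 19 mm behind it (manip.tcp_to_grasp is the distance from the TCP to the grasp point, in m); z points along the fingers, y is the direction in which the jaws open and shut (so a half turn about z gives the same grasp; the last joint's range is limited). The gripper opens to 88 mm and grips with 3 to 60 N. Pads are 20 mm wide; open, the fingers measure 115 mm over their backs; the gripper's body (75 mm by 178 mm) begins 61 mm behind the grasp point.
Start: joints at [1.095, 0.411, -0.013, 1.596, 0.006, 1.134, -0.082], TCP at [0.248, -0.574, 0.223] pointing down, gripper open.
Joint ranges: [-2.95, 2.95], [-0.29, 1.99], [-1.47, 1.44], [0.14, 2.54], [-1.03, 4.17], [0.13, 1.85], [-2.86, 2.86]. Speed limits (rad/s): [2.39, 2.39, 3.01, 3.01, 3.14, 3.14, 3.14].

### API

Orientations are given as a unit quaternion [x, y, z, w].
In Python, from workcell import manip, imaging gives the robot as it stands.
- The arm moves only by the tool send_rows, never from a script. Its argument "moves" is a list of rows, each a list of 5 numbers: the closure, from -1 (fully open) to 1 (shut), so that 0 is half open, then the shift along the tool's x, y, z in cm, then the turn about the tool's z in degrees. In form: [[fingers, x, y, z, twist], ...]. A call has 1 to 5 rows; each row shifts and turns the pose as measured when the row begins, along the tool's axes as they then stand; what a row does not reach is not made up. A row lasts 1/8 s, in which the tool goes at most 62.5 mm and 10.7 degrees, less where a joint would pass 70% of its speed; a pose out of reach is approached as far as the arm can. A call is refused whole if a number of a shift passes 6.25 or a number of a turn 10.7, either way. A call with a gripper value outside its range is refused whole. The fingers move at their own pace and stop on an object; the grip force is fixed at half the most. Time passes only in rows, so rows that do not move let the fingers close. It gives the time, the measured TCP pose, the force and the opening at its end, in the units of the state.
- manip.read_state(): the state, without advancing time (a new reading comes with each control period).
- imaging.read_camera(name): name is "scene" or "side" or "wrist"; returns the picture (480x640x3 uint8, blue, green, red); there is no depth.
- imaging.calibration(name): a dict with "mtx" (3x3 intrinsics, pixels), "R" (3x3) and "t" (3): a world point X has camera coordinates R X + t; the wrist camera has in their place "mount" (4x4, takes a point from camera to tool coordinates, whose origin is the TCP and whose axes are the flange's). Camera axes: x right, y down, z forward; pixel columns grow to the right and rows downward; lengths in m; the calibration is good to about 2 mm. A picture is of the moment at which its call begins: read the wrist's pose just before it. calibration takes no time and is no camera call.
- manip.job_done(): hands the job in, once; it reports no verdict.
The state is a dict: "t": time; "joint_pos": joint angles; "qvel": joint speeds; "joint_efforts": joint torques, N m; "tcp_pos": TCP position; "ee_rot": TCP orientation; "ft_force": force on the tool from outside, world axes, zero at the start; "ft_torque": the same for the moment, N m; "opening": finger opening in m.
Only numpy, scipy, OpenCV 4.12 (cv2) and the standard library are available. Lean on these libraries where they do the work, as an engineer would, in place of code of your own. Each camera call takes 0.05 s, during which the arm holds its last target.

## Working session

There is one attempt and no reset: what is moved stays moved. The work goes in short steps, Python scripts to look and compute and a tool call to move; the robot and the scene stay as the last step left them, time stands still between calls to the robot, and variables do not carry over. Pictures are saved under pics/ and viewed, and the job is handed in when it is done.

Besides the shell and the picture viewer there is one more tool, called after "Call:" as name(argument=value, ...), one argument or row to a line, values as JSON. send_rows: Moves the arm, as the interface text tells. Its arguments: {"type":"object","properties":{"moves":{"type":"array"}},"required":["moves"]}

```bash
mkdir -p pics; ls
python3 - <<'E'
from workcell import manip, imaging
import cv2
for n in ["scene","side","wrist"]:
    s=manip.read_state(); im=imaging.read_camera(n); cv2.imwrite(f"pics/{n}0.png",im)
    c=imaging.calibration(n); print(n,{k:__import__('numpy').array(v).round(4).tolist() for k,v in c.items()})
print(s); print(manip.tcp_to_grasp)
E
```

```text
pics
scene {'mtx': [[549.503, 0.0, 326.4982], [0.0, 549.503, 245.0872], [0.0, 0.0, 1.0]], 'R': [[-0.6213, -0.7833, 0.0213], [-0.5542, 0.4201, -0.7186], [0.5539, -0.4583, -0.6951]], 't': [0.1113, 0.42, 0.483]}
side {'mtx': [[497.1285, 0.0, 312.084], [0.0, 497.1285, 241.6269], [0.0, 0.0, 1.0]], 'R': [[-0.5467, 0.8373, -0.0106], [0.6248, 0.3995, -0.6709], [-0.5574, -0.3734, -0.7415]], 't': [0.5111, -0.1777, 1.0736]}
wrist {'mtx': [[382.8016, 0.0, 325.224], [0.0, 382.8016, 241.5777], [0.0, 0.0, 1.0]], 'mount': [[-0.0014, -0.9617, -0.274, 0.0743], [1.0, -0.0016, 0.0006, 0.0004], [-0.001, -0.274, 0.9617, -0.1621], [0.0, 0.0, 0.0, 1.0]]}
{'t': 0.1, 'joint_pos': array([ 1.09479406,  0.41183929, -0.01273806,  1.59692581,  0.00561583,
        1.13429596, -0.08218754]), 'qvel': array([ 0.00177435, -0.00092   ,  0.00077113, -0.00251178,  0.00144307,
        0.00034646,  0.00035077]), 'joint_efforts': array([ 2.48325865e-03, -5.89094782e+01,  6.43619131e-01, -2.91706824e+01,
       -5.37473615e-02,  1.44848655e-02,  8.77586626e-05]), 'tcp_pos': array([ 0.24767114, -0.57335336,  0.2218951 ]), 'ee_rot': array([ 9.79277044e-01,  2.02523968e-01, -1.95919588e-04, -6.88999406e-04]), 'ft_force': array([ 1.23133242,  0.13827458, -0.04243279]), 'ft_torque': array([-0.03120932, -0.02028491, -0.06382345]), 'opening': 0.08792703781078014}
0.0187
```

View pics/scene0.png

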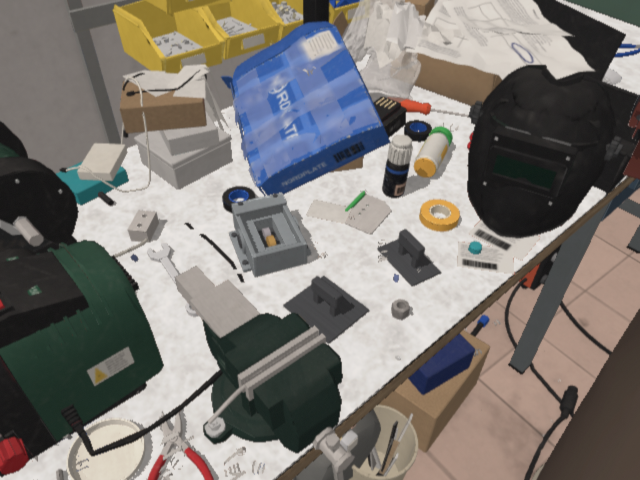

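View pics/side0.png

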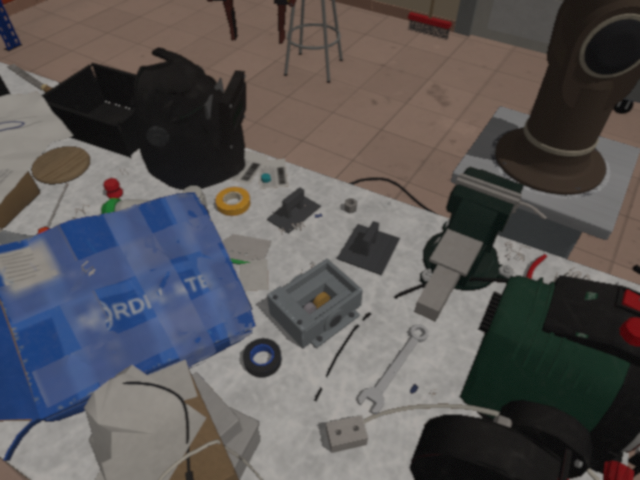

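View pics/wrist0.png

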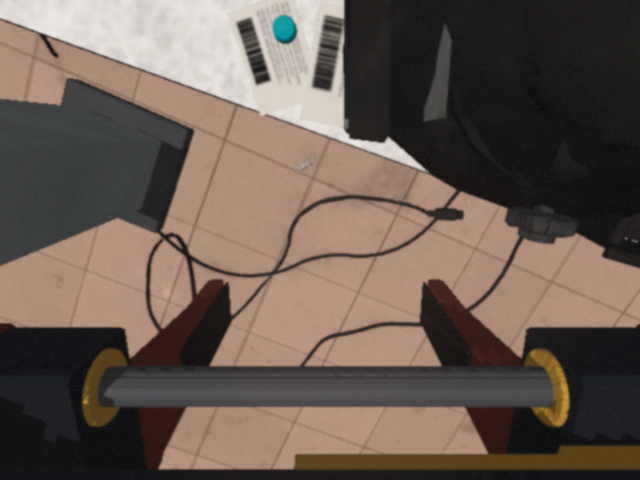

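Run:
```python
import cv2
a=cv2.imread('pics/scene0.png')[180:350,180:450]; b=cv2.imread('pics/side0.png')[170:350,240:410]
cv2.imwrite('pics/c1.png',cv2.resize(a,None,fx=2.95,fy=2.95,interpolation=cv2.INTER_CUBIC)); cv2.imwrite('pics/c2.png',cv2.resize(b,None,fx=3.3,fy=3.3,interpolation=cv2.INTER_CUBIC))
```

```text
(no output)
```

View pics/c1.png

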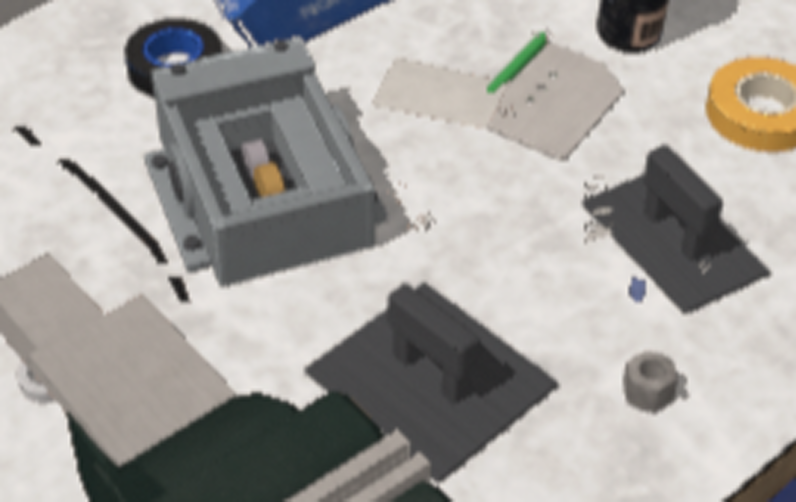

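View pics/c2.png

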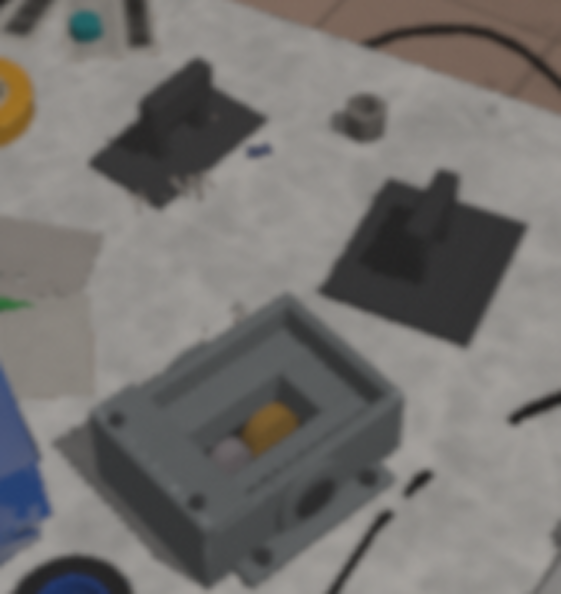

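```bash
cat > h.py <<'E'
import numpy as np
from workcell import manip, imaging
def ray(n,u,v,z):
    c=imaging.calibration(n);R=np.array(c['R']);t=np.array(c['t']);K=np.array(c['mtx'])
    o=-R.T@t; d=R.T@np.linalg.solve(K,[u,v,1.]); return (o+d*(z-o[2])/d[2])
S=lambda u,v,z: ray('scene',180+(u+.5)/2.95-.5,180+(v+.5)/2.95-.5,z)
D=lambda u,v,z: ray('side',240+(u+.5)/3.3-.5,170+(v+.5)/3.3-.5,z)
E
python3 - <<'E'
from h import *
p=lambda l,x:print(l,x.round(4))
for n in('scene','side'):
    c=imaging.calibration(n); print(-np.array(c['R']).T@np.array(c['t']))
for q in [(583,205),(687,311),(770,271)]: p('narrow S',S(*q,.005))
for q in [(90,160),(162,207),(267,120)]: p('narrow D',D(*q,.005))
for q in [(306,370),(440,478),(557,382)]: p('wide S',S(*q,.005))
for q in [(320,289),(467,346),(526,226),(391,180)]: p('wide D',D(*q,.005))
p('near L S',S(217,250-27,.046));p('near R S',S(375,190,.046))
p('lip farR S',S(300,40,.053));p('lip far L S',S(153,75,.053));p('lip near L S',S(160,102,.053));p('lip nearR',S(315,72,.053))
p('D near R',D(287,293,.046));p('D near L',D(403,393,.046));p('D lip far R',D(92,410,.053));p('D lip farL',D(207,527,.053))
for q in [(668,150),(720,205)]: p('bar S',S(*q,.05))
for q in [(140,100),(197,60),(212,70)]: p('bar D',D(*q,.05))
E
```

```text
[0.03429444 0.13209813 0.63519808]
[0.98886331 0.04393854 0.6822897 ]
narrow S [ 0.4786 -0.344   0.005 ]
narrow S [ 0.3869 -0.3341  0.005 ]
narrow S [ 0.3803 -0.39    0.005 ]
narrow D [ 0.4755 -0.4035  0.005 ]
narrow D [ 0.4837 -0.3467  0.005 ]
narrow D [ 0.3917 -0.3347  0.005 ]
wide S [ 0.475  -0.1532  0.005 ]
wide S [ 0.3825 -0.1654  0.005 ]
wide S [ 0.3925 -0.2483  0.005 ]
wide D [ 0.4875 -0.2397  0.005 ]
wide D [ 0.4795 -0.1545  0.005 ]
wide D [ 0.386  -0.1667  0.005 ]
wide D [ 0.3954 -0.2479  0.005 ]
near L S [ 0.5533 -0.1546  0.046 ]
near R S [ 0.524  -0.2335  0.046 ]
lip farR S [ 0.6427 -0.2693  0.053 ]
lip far L S [ 0.6662 -0.1863  0.053 ]
lip near L S [ 0.6443 -0.1773  0.053 ]
lip nearR [ 0.6143 -0.2596  0.053 ]
D near R [ 0.5292 -0.2352  0.046 ]
D near L [ 0.5525 -0.1548  0.046 ]
D lip far R [ 0.6453 -0.2714  0.053 ]
D lip farL [ 0.6693 -0.1898  0.053 ]
bar S [ 0.4505 -0.3748  0.05  ]
bar S [ 0.4038 -0.3667  0.05  ]
bar D [ 0.4561 -0.3785  0.05  ]
bar D [ 0.411  -0.3703  0.05  ]
bar D [ 0.4135 -0.3583  0.05  ]
```

```bash
cat >> h.py <<'E'
from scipy.spatial.transform import Rotation as Ro
def st():
    s=manip.read_state(); R=Ro.from_quat(s['ee_rot']).as_matrix(); return s,R,np.degrees(np.arctan2(R[1,0],R[0,0]))
def to(target,ang=None):
    s,R,a=st(); d=R.T@(np.array(target)-s['tcp_pos'])*100
    print('t',round(s['t'],2),'tcp',s['tcp_pos'].round(4),'ang',a.round(2),'F',s['ft_force'].round(1),'op',round(s['opening'],4),'shift cm',d.round(2),'twist',None if ang is None else round(a-ang,1))
E
python3 - <<'E'
from h import *
print(ray('scene',485,235,0),ray('scene',612,130,.1),ray('scene',540,70,.25),ray('side',190,185,0),ray('side',150,60,.25),ray('side',235,160,.0))
to([.4315,-.368,.20],-7.2)
s,R,a=st();print(R.T@[0,.1,0],R.T@[.1,0,0])
E
```

```text
[ 0.39609191 -0.51833713  0.        ] [ 0.38257837 -0.82417875  0.1       ] [ 0.44581031 -0.62217666  0.25      ] [ 0.47973062 -0.59924849  0.        ] [ 0.45614288 -0.65089596  0.25      ] [ 0.36556683 -0.57237427  0.        ]
t 0.15 tcp [ 0.2477 -0.5734  0.222 ] ang 23.37 F [-0.1 -0.8 -0.6] op 0.0881 shift cm [ 25.02 -11.56   2.21] twist 30.6
[ 0.0396645  -0.09179715  0.00010793] [ 9.17972098e-02  3.96644561e-02 -5.65116204e-05]
```

Call:
send_rows(
  moves=[
    [-1,2.4,-5.6,0,0],
    [-1,2.4,-5.6,0,0],
    [-1,3.5,-5,0,0],
    [-1,5,0,0,5],
    [-1,5.5,0.5,0,10],
  ],
)

```text
t: 0.78
tcp_pos: [0.3558, -0.3551, 0.2199]
ee_rot: [0.998, 0.067, -0.002, -0.001]
ft_force: [0.1, -0.7, 0.4]
opening: 0.0879
```

Run:
```python
from h import *
to([.4315,-.368,.20],-7.2)
```

```text
t 0.78 tcp [ 0.3558 -0.3551  0.2199] ang 7.72 F [ 0.1 -0.7  0.4] op 0.0879 shift cm [7.34 2.3  1.96] twist 14.9
```

Call:
send_rows(
  moves=[
    [-1,4,1,1,7],
    [-1,3.5,0.8,1,8],
    [-1,0,0,0,0],
    [-1,0,0,0,0],
  ],
)

```text
t: 1.27
tcp_pos: [0.4371, -0.3641, 0.1985]
ee_rot: [0.998, -0.065, -0.002, -0.002]
ft_force: [-0.8, -0.2, 0.1]
opening: 0.0877
```

```bash
cat >> h.py <<'E'
import cv2
def wsnap(name):
    s,R,a=st(); im=imaging.read_camera('wrist'); cv2.imwrite(f'pics/{name}.png',im); np.savez(f'pics/{name}.npz',p=s['tcp_pos'],R=R)
def wray(name,u,v,z):
    q=np.load(f'pics/{name}.npz'); c=imaging.calibration('wrist'); M=np.array(c['mount']);K=np.array(c['mtx'])
    o=q['p']+q['R']@M[:3,3]; d=q['R']@M[:3,:3]@np.linalg.solve(K,[u,v,1.]); return o+d*(z-o[2])/d[2]
E
python3 - <<'E'
from h import *
to([.4315,-.368,.20],-7.2); wsnap('w1')
E
```

```text
t 1.27 tcp [ 0.4371 -0.3641  0.1985] ang -7.42 F [-0.8 -0.2  0.1] op 0.0877 shift cm [-0.5   0.45 -0.15] twist -0.2
```

View pics/w1.png

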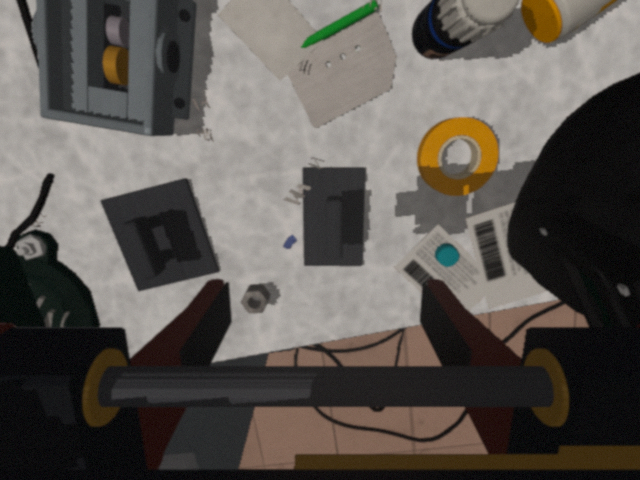

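Run:
```python
import cv2
a=cv2.imread('pics/w1.png')[150:280,280:390]
cv2.imwrite('pics/w1c.png',cv2.resize(cv2.convertScaleAbs(a,alpha=1.8,beta=20),None,fx=4.5,fy=4.5,interpolation=cv2.INTER_CUBIC))
```

```text
(no output)
```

View pics/w1c.png

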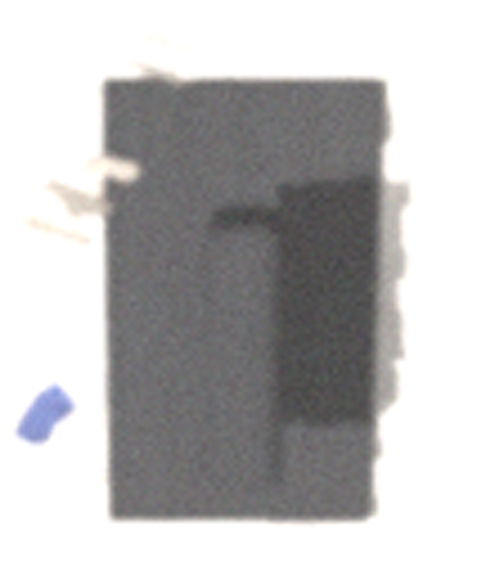

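Run:
```python
from h import *
P=[wray('w1',280+(u+.5)/4.5-.5,150+(v+.5)/4.5-.5,.005) for u,v in[(105,82),(385,80),(374,518),(112,518)]]
print(np.round(P,4)); P=np.array(P); print('c',P.mean(0))
print([np.linalg.norm(P[i]-P[(i+1)%4]).round(4) for i in range(4)])
for a,b in((3,0),(2,1)): d=P[b]-P[a]; print(np.degrees(np.arctan2(d[1],d[0])))
for a,b in((0,1),(3,2)): d=P[b]-P[a]; print(np.degrees(np.arctan2(d[1],d[0]))+90)
c=P.mean(0); to([c[0],c[1],.15],-7.2)
# housing: near corners seen
```

```text
[[ 0.4822 -0.3499  0.005 ]
 [ 0.4752 -0.4064  0.005 ]
 [ 0.3816 -0.3944  0.005 ]
 [ 0.3891 -0.3377  0.005 ]]
c [ 0.43201122 -0.37209934  0.005     ]
[np.float64(0.0569), np.float64(0.0943), np.float64(0.0572), np.float64(0.0939)]
-7.489575102310368
-7.298037940581524
-7.084912279490837
-7.462800313655492
t 1.32 tcp [ 0.4371 -0.3641  0.1985] ang -7.43 F [ 0.3  0.7 -0.6] op 0.0882 shift cm [-0.38  0.87  4.85] twist -0.2
```

Call:
send_rows(
  moves=[
    [-1,-0.4,0.7,3,-0.2],
    [-1,0,0,5,0],
    [-1,0,0,4,0],
    [-1,0,0,0,0],
  ],
)

```text
t: 1.82
tcp_pos: [0.4283, -0.373, 0.0794]
ee_rot: [0.998, -0.063, -0.0, 0.0]
ft_force: [0.3, -0.7, 0.2]
opening: 0.0877
```

Run:
```python
from h import *
to([.432,-.3715,.022],-7.3);wsnap('w2')
```

```text
t 1.82 tcp [ 0.4283 -0.373   0.0794] ang -7.28 F [ 0.3 -0.7  0.2] op 0.0877 shift cm [ 0.35 -0.2   5.74] twist 0.0
```

View pics/w2.png

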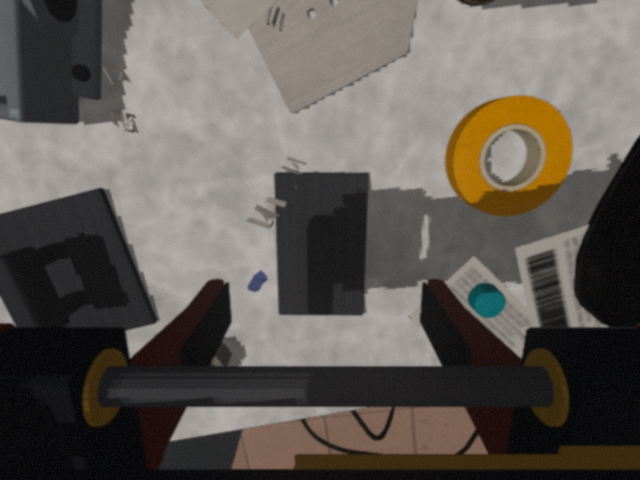

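Run:
```python
from h import *
P=np.array([wray('w2',u,v,.005) for u,v in[(276,172.5),(369,172.5),(364.5,314),(279,314)]]); c=P.mean(0)
print(P.round(4),c,[np.linalg.norm(P[i]-P[(i+1)%4]).round(4) for i in range(4)]); to([c[0],c[1],.022])
```

```text
[[ 0.4829 -0.3506  0.005 ]
 [ 0.4756 -0.4069  0.005 ]
 [ 0.3814 -0.3946  0.005 ]
 [ 0.3888 -0.3371  0.005 ]] [ 0.43215043 -0.37229496  0.005     ] [np.float64(0.0568), np.float64(0.095), np.float64(0.058), np.float64(0.095)]
t 1.88 tcp [ 0.4295 -0.3739  0.0812] ang -7.29 F [-0.4  0.2  0.4] op 0.0877 shift cm [ 0.23 -0.2   5.92] twist None
```

Call:
send_rows(
  moves=[
    [-1,0.3,-0.2,3.5,0],
    [-1,0,0,2.3,0],
    [-1,0,0,0,0],
  ],
)

```text
t: 2.25
tcp_pos: [0.4358, -0.3763, 0.0297]
ee_rot: [0.998, -0.064, 0.005, 0.004]
ft_force: [0.0, 0.5, 0.2]
opening: 0.0882
```

Run:
```python
from h import *
to([.4322,-.3722,.022],-7.3)
```

```text
t 2.25 tcp [ 0.4358 -0.3763  0.0297] ang -7.34 F [0.  0.5 0.2] op 0.0882 shift cm [-0.41 -0.37  0.76] twist -0.0
```

Call:
send_rows(
  moves=[
    [-1,-0.3,-0.3,0.6,0],
    [-1,0,0,0,0],
  ],
)

```text
t: 2.5
tcp_pos: [0.4345, -0.3743, 0.027]
ee_rot: [0.998, -0.064, 0.007, 0.006]
ft_force: [0.2, -0.2, 0.2]
opening: 0.0877
```

Run:
```python
from h import *
for i in range(3): to([.4322,-.3722,.022],-7.3)
```

```text
t 2.5 tcp [ 0.4345 -0.3743  0.027 ] ang -7.36 F [ 0.2 -0.2  0.2] op 0.0877 shift cm [-0.26 -0.18  0.5 ] twist -0.1
t 2.5 tcp [ 0.4345 -0.3743  0.027 ] ang -7.36 F [ 0.2 -0.2  0.2] op 0.0877 shift cm [-0.26 -0.18  0.5 ] twist -0.1
t 2.5 tcp [ 0.4345 -0.3743  0.027 ] ang -7.36 F [ 0.2 -0.2  0.2] op 0.0877 shift cm [-0.26 -0.18  0.5 ] twist -0.1
```

Call:
send_rows(
  moves=[
    [-1,-0.3,-0.2,0.6,0],
    [-1,0,0,0,0],
    [1,0,0,0,0],
    [1,0,0,0,0],
    [1,0,0,0,0],
  ],
)

```text
t: 3.12
tcp_pos: [0.4324, -0.3724, 0.0222]
ee_rot: [0.998, -0.064, 0.008, 0.006]
ft_force: [-0.0, 0.2, -0.3]
opening: 0.0616
```

Run:
```python
from h import *
to([.4322,-.3722,.022],-7.3)
```

```text
t 3.12 tcp [ 0.4324 -0.3724  0.0222] ang -7.35 F [-0.   0.2 -0.3] op 0.0616 shift cm [-0.02 -0.02  0.02] twist -0.1
```

Position is right; the fingers are slow, so I keep closing.

Call:
send_rows(
  moves=[
    [1,0,0,0,0],
    [1,0,0,0,0],
    [1,0,0,0,0],
    [1,0,0,0,0],
    [1,0,0,0,0],
  ],
)

```text
t: 3.75
tcp_pos: [0.4324, -0.3722, 0.0222]
ee_rot: [0.998, -0.064, 0.008, 0.006]
ft_force: [-1.4, 2.1, 3.8]
opening: 0.0142
```

Run:
```python
from h import *
to([.4322,-.3722,.022],-7.3)
```

```text
t 3.75 tcp [ 0.4324 -0.3722  0.0222] ang -7.35 F [-1.4  2.1  3.8] op 0.0142 shift cm [-0.02  0.    0.02] twist -0.1
```

Run:
```python
from h import *
s=manip.read_state();print(s['joint_pos'].round(2))
for z in(0,.05,.1): print(z,ray('scene',262,190,z).round(3),ray('scene',388,138,z).round(3),ray('side',253,320,z).round(3),ray('side',205,195,z).round(3))
to([.4322,-.3722,.19],-7.3)
```

```text
[ 0.69  0.56 -0.08  1.92  0.08  0.65 -1.14]
0 [ 0.727 -0.283  0.   ] [ 0.715 -0.59   0.   ] [ 0.671 -0.287  0.   ] [ 0.486 -0.553  0.   ]
0.05 [ 0.673 -0.25   0.05 ] [ 0.662 -0.533  0.05 ] [ 0.694 -0.262  0.05 ] [ 0.523 -0.509  0.05 ]
0.1 [ 0.618 -0.217  0.1  ] [ 0.608 -0.476  0.1  ] [ 0.718 -0.238  0.1  ] [ 0.56  -0.465  0.1  ]
t 3.75 tcp [ 0.4324 -0.3722  0.0222] ang -7.35 F [-1.4  2.1  3.8] op 0.0142 shift cm [  0.27   0.19 -16.78] twist -0.1
```

Call:
send_rows(
  moves=[
    [1,0,0,-2,0],
    [1,0,0,-3,0],
    [1,0,0,-5,0],
    [1,0,0,-5,0],
    [1,0,0,-1,0],
  ],
)

```text
t: 4.38
tcp_pos: [0.4281, -0.3687, 0.1838]
ee_rot: [0.998, -0.064, 0.006, 0.004]
ft_force: [-0.3, 0.6, -2.9]
opening: 0.0139
```

Run:
```python
from h import *
to([.48,-.18,.19],-16.3)
print(manip.read_state()['ft_torque'])
```

```text
t 4.38 tcp [ 0.4281 -0.3687  0.1838] ang -7.34 F [-0.3  0.6 -2.9] op 0.0139 shift cm [  2.75 -19.38  -0.74] twist 9.0
[ 0.06838801  0.01988138 -0.02251324]
```

Run:
```python
from h import *
def tri(a,b):
    A=[];B=[]
    for n,(u,v) in(('scene',a),('side',b)):
        p0=ray(n,u,v,0);p1=ray(n,u,v,.2);d=(p1-p0)/np.linalg.norm(p1-p0);M=np.eye(3)-np.outer(d,d);A.append(M);B.append(M@p0)
    return np.linalg.solve(sum(A),sum(B)).round(3)
print('vise jaw plate',tri((175,275),(430,315)),tri((225,335),(440,235)))
print('vise bar', tri((322,335),(545,212)),tri((215,430),(455,172)))
print('charger',ray('scene',143,225,.02),ray('side',345,432,.02))
print('wheel',ray('scene',238,198,.015),ray('side',262,357,.015))
print('greybox',ray('scene',182,185,0),ray('side',330,415,0), 'bag',tri((262,190),(253,320)))
```

```text
vise jaw plate [ 0.561 -0.037  0.075] [ 0.426 -0.06   0.088]
vise bar [ 0.315 -0.022  0.156] [ 0.316 -0.035  0.125]
charger [ 0.74576514 -0.06095495  0.02      ] [ 0.75395584 -0.06542964  0.02      ]
wheel [ 0.71737163 -0.22639584  0.015     ] [ 0.72276078 -0.22788569  0.015     ]
greybox [ 0.82861477 -0.17246283  0.        ] [ 0.73768844 -0.09863209  0.        ] bag [ 0.689 -0.264  0.036]
```

Call:
send_rows(
  moves=[
    [1,1,-5,-0.3,3],
    [1,1,-5,-0.3,3],
    [1,1,-5,0,3],
    [1,0,-4,0,0],
    [1,0,0,0,0],
  ],
)

```text
t: 5.0
tcp_pos: [0.4951, -0.1833, 0.1842]
ee_rot: [0.989, -0.146, 0.003, 0.003]
ft_force: [0.3, -1.0, -1.6]
opening: 0.0138
```

Run:
```python
from h import *
to([.48,-.18,.19],-16.3);wsnap('w3')
```

```text
t 5.0 tcp [ 0.4951 -0.1833  0.1842] ang -16.79 F [ 0.3 -1.  -1.6] op 0.0138 shift cm [-1.54  0.13 -0.59] twist -0.5
```

View pics/w3.png

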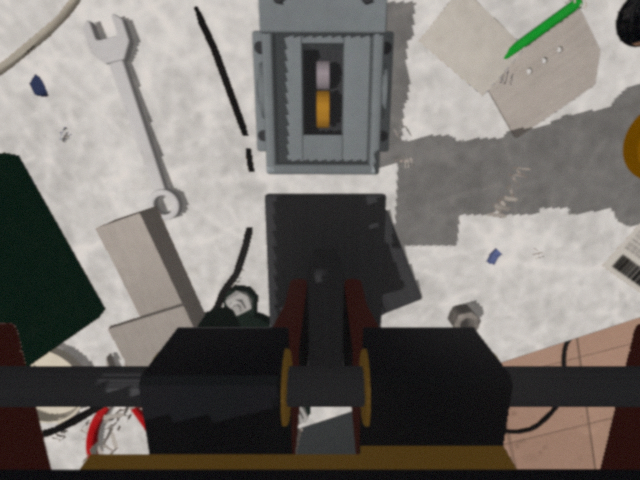

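Run:
```python
import cv2
a=cv2.imread('pics/w3.png')[0:190,240:410]
cv2.imwrite('pics/w3c.png',cv2.resize(cv2.convertScaleAbs(a,alpha=1.4,beta=10),None,fx=3.1,fy=3.1,interpolation=cv2.INTER_CUBIC))
```

```text
(no output)
```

View pics/w3c.png

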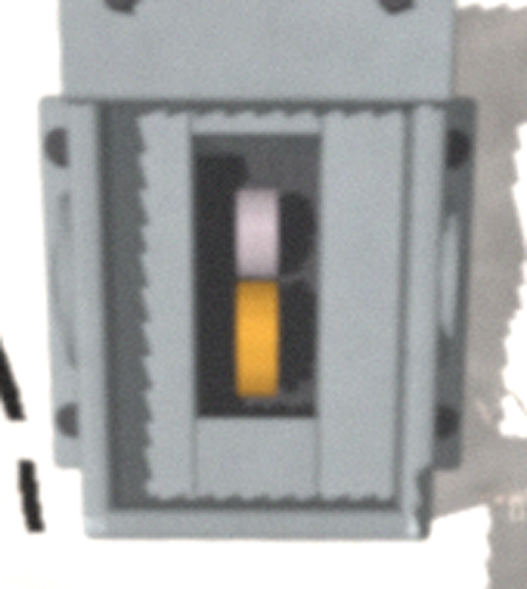

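Run:
```python
from h import *
W=lambda u,v,z: wray('w3',240+(u+.5)/3.1-.5,(v+.5)/3.1-.5,z)
L=lambda n,a,b: print(n,a.round(4),b.round(4),np.linalg.norm(a-b).round(4),'yaw',np.degrees(np.arctan2((a-b)[1],(a-b)[0])).round(2))
a,b=W(63,98,.053),W(449,101,.053); L('lip edge(88)',a,b); lm=(a+b)/2
c,d=W(108,508,.046),W(398,509,.046); L('near inner(72)',c,d); nm=(c+d)/2
e,f=W(86,534,.046),W(420,535,.046); L('near outer(88)',e,f); om=(e+f)/2
L('axis lip-near inner (90)',lm,nm); L('axis lip-outer(98)',lm,om)
y=np.radians(-16.5); x=np.array([np.cos(y),np.sin(y),0])
print(lm-.035*x, nm+.055*x, om+.063*x)
```

```text
lip edge(88) [ 0.6446 -0.1833  0.053 ] [ 0.6191 -0.2655  0.053 ] 0.0861 yaw 72.82
near inner(72) [ 0.5565 -0.1628  0.046 ] [ 0.5353 -0.2318  0.046 ] 0.0722 yaw 72.9
near outer(88) [ 0.5521 -0.1555  0.046 ] [ 0.5275 -0.2355  0.046 ] 0.0836 yaw 72.92
axis lip-near inner (90) [ 0.6319 -0.2244  0.053 ] [ 0.5459 -0.1973  0.046 ] 0.0904 yaw -17.49
axis lip-outer(98) [ 0.6319 -0.2244  0.053 ] [ 0.5398 -0.1955  0.046 ] 0.0967 yaw -17.45
[ 0.59829587 -0.21447688  0.053     ] [ 0.59865405 -0.21296335  0.046     ] [ 0.60020653 -0.21337267  0.046     ]
```

Call:
send_rows(
  moves=[
    [1,4.5,-3.8,0,0],
    [1,4.8,-3.5,0,0],
    [1,0,0,0,-10.5],
    [1,0,0,0,-10.5],
    [1,0,0,0,-10.5],
  ],
)

```text
t: 5.68
tcp_pos: [0.6033, -0.1507, 0.1776]
ee_rot: [0.992, 0.129, -0.004, 0.005]
ft_force: [-0.1, -1.0, -1.9]
opening: 0.0136
```

Call:
send_rows(
  moves=[
    [1,0,0,0,-10.5],
    [1,0,0,0,-10.5],
    [1,0,0,0,-10.5],
    [1,0,0,0,-10.5],
    [1,0,0,0,-10.5],
  ],
)

```text
t: 6.3
tcp_pos: [0.5981, -0.1617, 0.171]
ee_rot: [0.827, 0.562, -0.01, 0.001]
ft_force: [0.4, -0.0, -2.4]
opening: 0.0136
```

Run:
```python
from h import *
to([.611,-.139,.085],72.8)
print(manip.read_state()['joint_pos'].round(2))
```

```text
t 6.3 tcp [ 0.5981 -0.1617  0.171 ] ang 68.38 F [ 0.4 -0.  -2.4] op 0.0136 shift cm [2.74 0.44 8.55] twist -4.4
[ 0.52  0.5  -0.48  1.63  0.27  1.09 -0.42]
```

Call:
send_rows(
  moves=[
    [1,2.6,0.4,2,-4],
    [1,0,0,4,0],
    [1,0,0,0,0],
    [1,0,0,0,0],
  ],
)

```text
t: 6.8
tcp_pos: [0.6098, -0.1416, 0.1054]
ee_rot: [0.808, 0.589, -0.012, -0.001]
ft_force: [0.8, -0.5, -1.8]
opening: 0.014
```

Run:
```python
from h import *
to([.611,-.139,.068],72.8)
s,R,a=st(); print(R.round(3)); cv2.imwrite('pics/side1.png',cv2.resize(imaging.read_camera('side')[150:390,200:460],None,fx=2.5,fy=2.5,interpolation=cv2.INTER_CUBIC))
```

```text
t 6.8 tcp [ 0.6098 -0.1416  0.1054] ang 72.24 F [ 0.8 -0.5 -1.8] op 0.014 shift cm [0.35 0.09 3.73] twist -0.6
[[ 0.305  0.952 -0.02 ]
 [ 0.952 -0.305 -0.012]
 [-0.018 -0.015 -1.   ]]
```

View pics/side1.png

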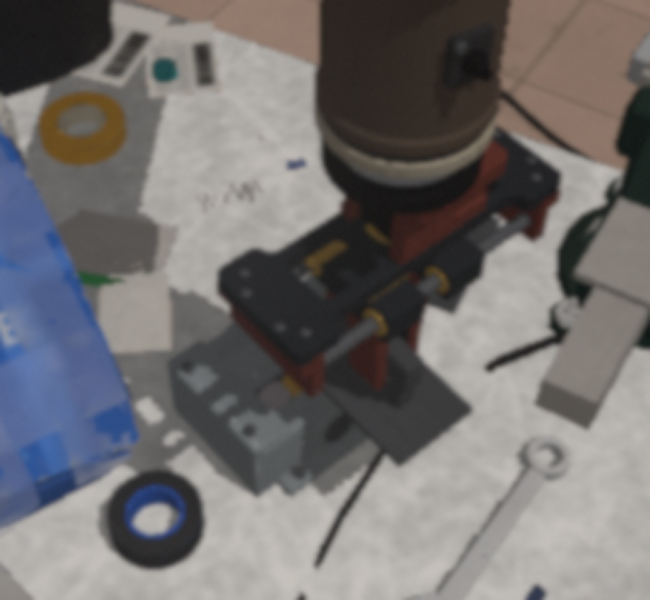

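Call:
send_rows(
  moves=[
    [1,0.3,0,2,-0.5],
    [1,0,0,1,0],
    [1,0,0,0,0],
  ],
)

```text
t: 7.22
tcp_pos: [0.6107, -0.1393, 0.0749]
ee_rot: [0.805, 0.593, -0.011, 0.0]
ft_force: [-0.4, 0.5, -1.4]
opening: 0.0135
```

Run:
```python
from h import *
to([.611,-.139,.0585],72.8)
```

```text
t 7.22 tcp [ 0.6107 -0.1393  0.0749] ang 72.73 F [-0.4  0.5 -1.4] op 0.0135 shift cm [0.07 0.04 1.63] twist -0.1
```

Call:
send_rows(
  moves=[
    [1,0,0,0.6,0],
    [1,0,0,0.5,0],
    [1,0,0,0.4,0],
  ],
)

```text
t: 7.6
tcp_pos: [0.6119, -0.1363, 0.0627]
ee_rot: [0.805, 0.593, -0.009, 0.0]
ft_force: [-4.1, 5.6, 12.4]
opening: 0.0137
```

Run:
```python
from h import *
to([.611,-.139,.0585],72.8)
```

```text
t 7.6 tcp [ 0.6119 -0.1363  0.0627] ang 72.79 F [-4.1  5.6 12.4] op 0.0137 shift cm [-0.28  0.    0.42] twist -0.0
```

Call:
send_rows(
  moves=[
    [1,0,0,0.5,0],
    [1,0,0,0.5,0],
  ],
)

```text
t: 7.85
tcp_pos: [0.6131, -0.1322, 0.056]
ee_rot: [0.804, 0.594, -0.007, -0.0]
ft_force: [-4.6, 4.8, 10.0]
opening: 0.014
```

Run:
```python
from h import *
to([.611,-.139,.0585],72.8)
cv2.imwrite('pics/side2.png',cv2.resize(imaging.read_camera('side')[230:350,300:420],None,fx=5,fy=5,interpolation=cv2.INTER_CUBIC))
cv2.imwrite('pics/scene2.png',cv2.resize(imaging.read_camera('scene')[150:310,170:340],None,fx=3.5,fy=3.5,interpolation=cv2.INTER_CUBIC))
```

```text
t 7.85 tcp [ 0.6131 -0.1322  0.056 ] ang 72.92 F [-4.6  4.8 10. ] op 0.014 shift cm [-0.72  0.   -0.24] twist 0.1
```

View pics/side2.png

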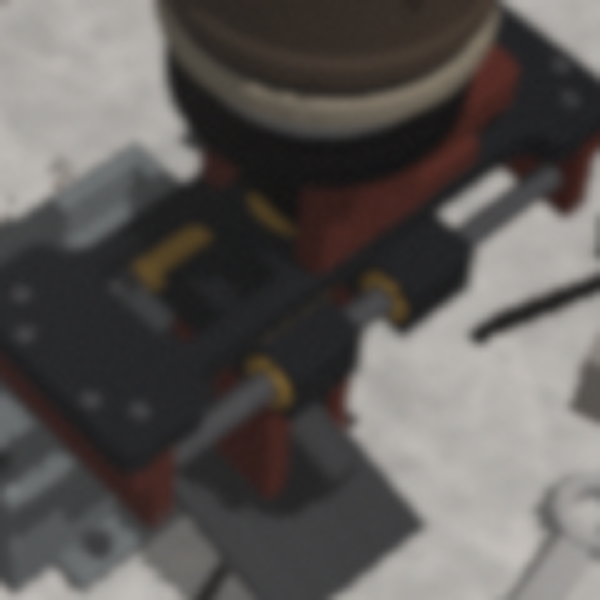

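View pics/scene2.png

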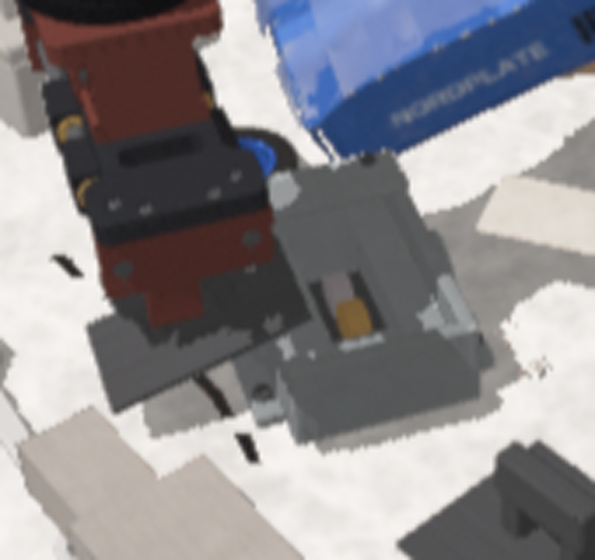

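```bash
cat >> h.py <<'E'
def tri(a,b):
    A=[];B=[]
    for n,(u,v) in(('scene',a),('side',b)):
        p0=ray(n,u,v,0);p1=ray(n,u,v,.2);d=(p1-p0)/np.linalg.norm(p1-p0);M=np.eye(3)-np.outer(d,d);A.append(M);B.append(M@p0)
    return np.linalg.solve(sum(A),sum(B)).round(4)
def hs(p):
    y=np.radians(-17.2); d=np.array(p)-[.5985,-.2135,0]; return np.array([np.cos(y)*d[0]+np.sin(y)*d[1],-np.sin(y)*d[0]+np.cos(y)*d[1],d[2]]).round(4)
E
python3 - <<'E'
from h import *
p=tri((170+115/3.5,150+410/3.5),(300+418/5,230+525/5)); print(p,hs(p))
for z in(.05,.06,.065,.07,.075): print(z,hs(ray('scene',170+310/3.5,150+318/3.5,z)),hs(ray('scene',170+88/3.5,150+325/3.5,z-.05+.0)))
print(hs(manip.read_state()['tcp_pos']))
E
```

```text
[ 0.5966 -0.0903  0.025 ] [-0.0382  0.1171  0.025 ]
0.05 [-0.0371  0.0275  0.05  ] [0.0456 0.1158 0.    ]
0.06 [-0.0474  0.0298  0.06  ] [0.0348 0.1165 0.01  ]
0.065 [-0.0526  0.031   0.065 ] [0.0294 0.1169 0.015 ]
0.07 [-0.0578  0.0321  0.07  ] [0.024  0.1173 0.02  ]
0.075 [-0.0629  0.0333  0.075 ] [0.0186 0.1176 0.025 ]
[-0.0102  0.0822  0.0557]
```

Call:
send_rows(
  moves=[
    [1,0,0,-2,0],
    [1,0,0,-3,0],
    [1,-2,0,-1.5,0],
    [1,-3,0,0,10.5],
    [1,-2.5,0.5,0,10.5],
  ],
)

```text
t: 8.57
tcp_pos: [0.5941, -0.2034, 0.1291]
ee_rot: [0.9, 0.436, -0.004, 0.002]
ft_force: [0.3, -0.6, -1.8]
opening: 0.014
```

Call:
send_rows(
  moves=[
    [1,0,0,0,10.5],
    [1,0,0,0,10.5],
    [1,0,0,0,10.5],
    [1,0,0,0,10.5],
    [1,0,0,0,10.5],
  ],
)

```text
t: 9.2
tcp_pos: [0.5947, -0.2091, 0.136]
ee_rot: [1.0, -0.018, 0.0, 0.006]
ft_force: [0.4, -0.0, -1.8]
opening: 0.0139
```

```bash
cat >> h.py <<'E'
def toh(p,ang=-17.2):
    y=np.radians(-17.2); s=manip.read_state(); print('housing tcp mm',hs(s['tcp_pos'])*1000)
    to([.5985+np.cos(y)*p[0]-np.sin(y)*p[1],-.2135+np.sin(y)*p[0]+np.cos(y)*p[1],p[2]],ang)
E
python3 - <<'E'
from h import *
toh([-.015,0,.115])
E
```

```text
housing tcp mm [ -4.9   3.1 136. ]
t 9.2 tcp [ 0.5947 -0.2091  0.136 ] ang -2.06 F [ 0.4 -0.  -1.8] op 0.0139 shift cm [-1.05  0.01  2.1 ] twist 15.1
```

Call:
send_rows(
  moves=[
    [1,-0.5,0,0,8],
    [1,-0.5,0.1,0,7],
    [1,0,0,0,0],
    [1,0,0,0,0],
  ],
)

```text
t: 9.7
tcp_pos: [0.5861, -0.2093, 0.1404]
ee_rot: [0.988, -0.151, 0.004, 0.006]
ft_force: [-0.0, -0.3, -1.3]
opening: 0.0137
```

Run:
```python
from h import *
toh([-.010,0,.115]); s,R,a=st();print(R.round(3));wsnap('w4')
cv2.imwrite('pics/side4.png',cv2.resize(imaging.read_camera('side')[200:350,240:400],None,fx=4,fy=4,interpolation=cv2.INTER_CUBIC))
cv2.imwrite('pics/scene4.png',cv2.resize(imaging.read_camera('scene')[150:310,190:360],None,fx=3.5,fy=3.5,interpolation=cv2.INTER_CUBIC))
```

```text
housing tcp mm [-13.1   0.3 140.4]
t 9.7 tcp [ 0.5861 -0.2093  0.1404] ang -17.41 F [-0.  -0.3 -1.3] op 0.0137 shift cm [0.28 0.   2.54] twist -0.2
[[ 0.954 -0.299  0.006]
 [-0.299 -0.954 -0.012]
 [ 0.009  0.01  -1.   ]]
```

View pics/side4.png

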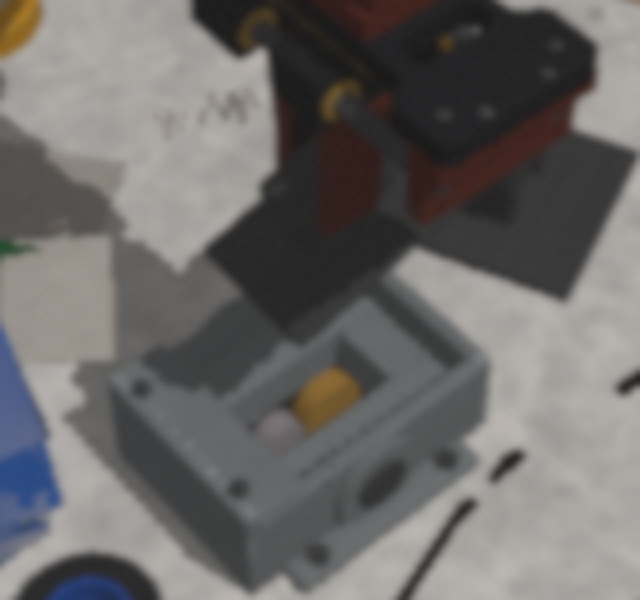

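View pics/scene4.png

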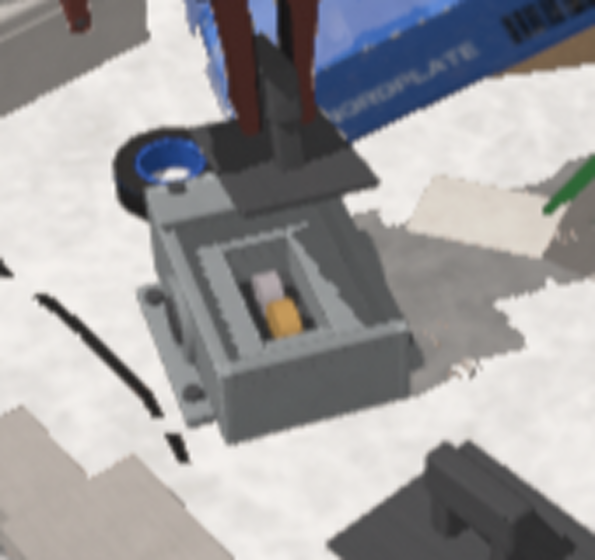

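View pics/w4.png

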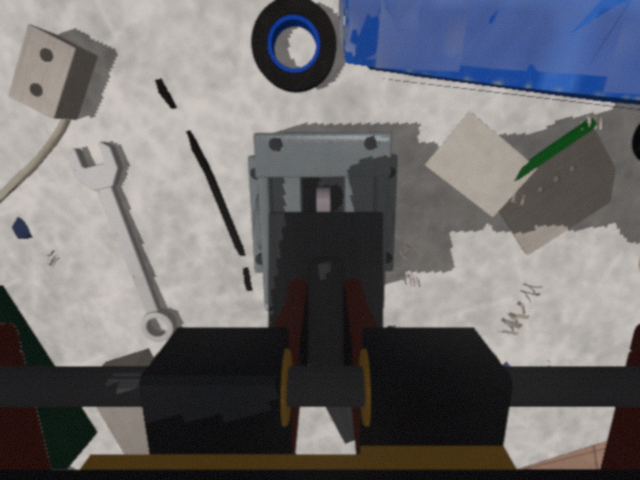

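Call:
send_rows(
  moves=[
    [1,0.3,0,2.5,0],
    [1,0,0,2,0],
    [1,0,0,0,0],
  ],
)

```text
t: 10.22
tcp_pos: [0.5897, -0.2111, 0.0943]
ee_rot: [0.989, -0.151, 0.004, 0.005]
ft_force: [-0.4, 0.1, -0.8]
opening: 0.0138
```

Run:
```python
from h import *
toh([-.010,0,.069]); wsnap('w5')
```

```text
housing tcp mm [-9.2 -0.3 94.3]
t 10.22 tcp [ 0.5897 -0.2111  0.0943] ang -17.34 F [-0.4  0.1 -0.8] op 0.0138 shift cm [-0.11 -0.05  2.53] twist -0.1
```

View pics/w5.png

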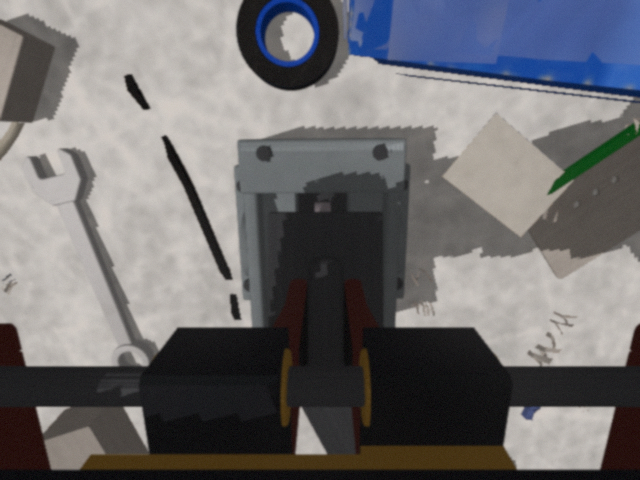

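Call:
send_rows(
  moves=[
    [1,0,0,1.4,0],
    [1,0,0,1.0,0],
    [1,0,0,0,0],
  ],
)

```text
t: 10.65
tcp_pos: [0.5914, -0.2119, 0.0713]
ee_rot: [0.989, -0.151, 0.006, 0.006]
ft_force: [0.9, 0.5, -2.4]
opening: 0.0138
```

Run:
```python
from h import *
toh([.007,0,.067]); wsnap('w6')
cv2.imwrite('pics/side6.png',cv2.resize(imaging.read_camera('side')[220:350,250:400],None,fx=4,fy=4,interpolation=cv2.INTER_CUBIC))
```

```text
housing tcp mm [-7.2 -0.5 71.3]
t 10.65 tcp [ 0.5914 -0.2119  0.0713] ang -17.32 F [ 0.9  0.5 -2.4] op 0.0138 shift cm [ 1.42 -0.06  0.44] twist -0.1
```

View pics/w6.png

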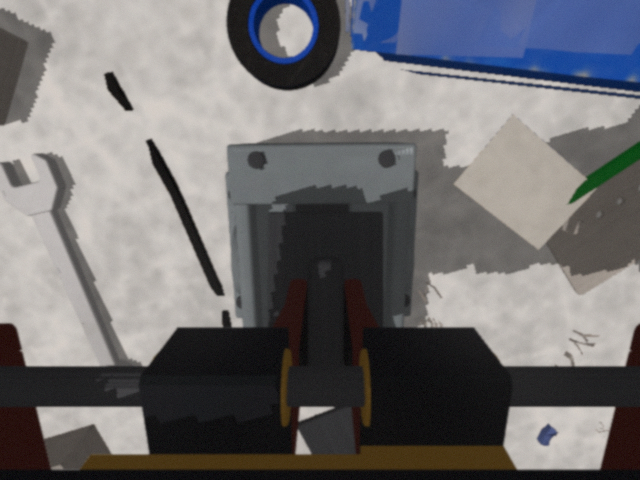

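View pics/side6.png

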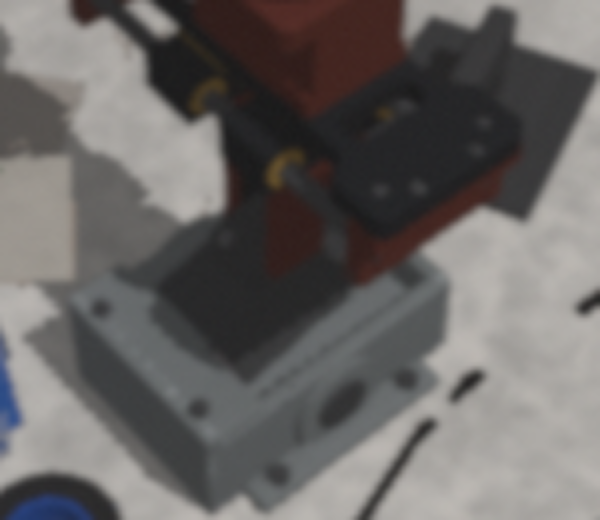

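Call:
send_rows(
  moves=[
    [1,0,0,0.3,0],
    [1,0.8,0,0.1,0],
    [1,0.8,0,0,0],
    [1,0,0,0,0],
  ],
)

```text
t: 11.25
tcp_pos: [0.6093, -0.2174, 0.0692]
ee_rot: [0.989, -0.151, 0.007, 0.006]
ft_force: [-0.6, 0.2, -1.3]
opening: 0.0141
```

Run:
```python
from h import *
toh([.006,0,.055]); wsnap('w7')
cv2.imwrite('pics/side7.png',cv2.resize(imaging.read_camera('side')[220:350,250:400],None,fx=4,fy=4,interpolation=cv2.INTER_CUBIC))
```

```text
housing tcp mm [11.5 -0.5 69.2]
t 11.25 tcp [ 0.6093 -0.2174  0.0692] ang -17.32 F [-0.6  0.2 -1.3] op 0.0141 shift cm [-0.57 -0.06  1.41] twist -0.1
```

View pics/w7.png

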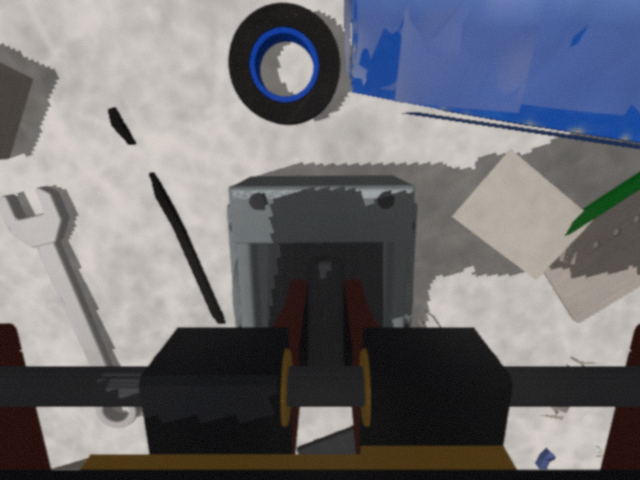

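View pics/side7.png

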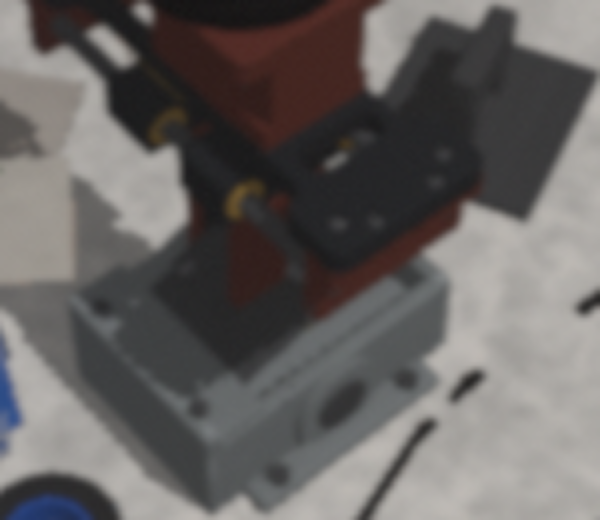

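Call:
send_rows(
  moves=[
    [1,-0.1,0,0.5,0],
    [1,-0.2,0,0.4,0],
    [1,-0.3,0,0.4,0],
  ],
)

```text
t: 11.72
tcp_pos: [0.6035, -0.2158, 0.0576]
ee_rot: [0.989, -0.151, 0.008, 0.006]
ft_force: [-2.8, 1.5, 12.2]
opening: 0.0136
```

Run:
```python
from h import *
toh([.004,0,.053])
```

```text
housing tcp mm [ 5.5 -0.7 57.6]
t 11.72 tcp [ 0.6035 -0.2158  0.0576] ang -17.34 F [-2.8  1.5 12.2] op 0.0136 shift cm [-0.15 -0.08  0.46] twist -0.1
```

Call:
send_rows(
  moves=[
    [1,-0.2,0,0.4,0],
    [1,-0.1,0,0.3,0],
  ],
)

```text
t: 11.98
tcp_pos: [0.6004, -0.2149, 0.0532]
ee_rot: [0.988, -0.151, 0.009, 0.006]
ft_force: [-5.7, 1.2, 11.7]
opening: 0.0139
```

Run:
```python
from h import *
toh([.003,0,.053]); wsnap('w8')
cv2.imwrite('pics/side8.png',cv2.resize(imaging.read_camera('side')[220:350,250:400],None,fx=4,fy=4,interpolation=cv2.INTER_CUBIC))
cv2.imwrite('pics/scene8.png',cv2.resize(imaging.read_camera('scene')[150:310,190:360],None,fx=3.5,fy=3.5,interpolation=cv2.INTER_CUBIC))
```

```text
housing tcp mm [ 2.3 -0.8 53.2]
t 11.97 tcp [ 0.6004 -0.2149  0.0532] ang -17.36 F [-5.7  1.2 11.7] op 0.0139 shift cm [ 0.07 -0.08  0.02] twist -0.2
```

View pics/scene8.png

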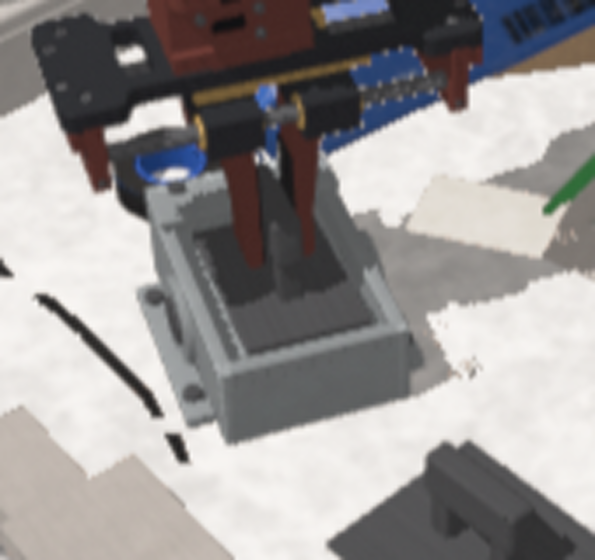

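View pics/side8.png

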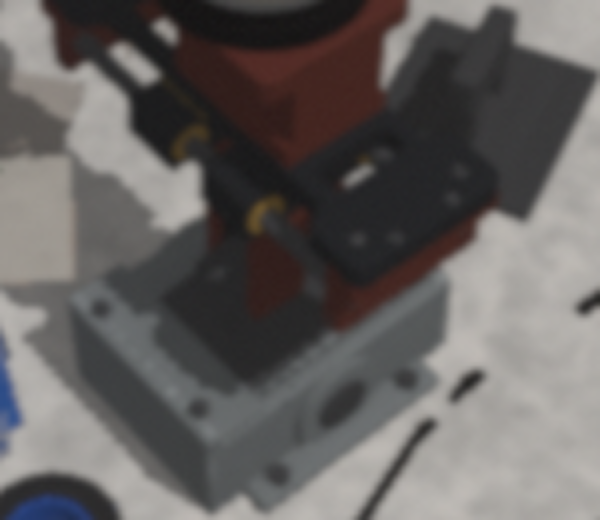

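Run:
```python
from h import *
y=np.radians(-17.2)
def proj(n,p):
    X=np.array([.5985+np.cos(y)*p[0]-np.sin(y)*p[1],-.2135+np.sin(y)*p[0]+np.cos(y)*p[1],p[2]])
    c=imaging.calibration(n); q=np.array(c['mtx'])@(np.array(c['R'])@X+c['t']); return q[:2]/q[2]
for p in [(.035,.029,.053),(.035,-.029,.053),(.05,.029,.035),(.05,-.029,.035)]: print('side8 crop',p,((proj('side',p)-[250,220])*4).round())
for p in [(-.046,.029,.035),(-.046,-.029,.035),(-.046,.029,.045),(-.055,.036,.046)]: print('scene8 crop',p,((proj('scene',p)-[190,150])*3.5).round())
```

```text
side8 crop (0.035, 0.029, 0.053) [238. 374.]
side8 crop (0.035, -0.029, 0.053) [144. 279.]
side8 crop (0.05, 0.029, 0.035) [208. 422.]
side8 crop (0.05, -0.029, 0.035) [116. 326.]
scene8 crop (-0.046, 0.029, 0.035) [245. 356.]
scene8 crop (-0.046, -0.029, 0.035) [369. 325.]
scene8 crop (-0.046, 0.029, 0.045) [243. 340.]
scene8 crop (-0.055, 0.036, 0.046) [233. 356.]
```

View pics/w8.png

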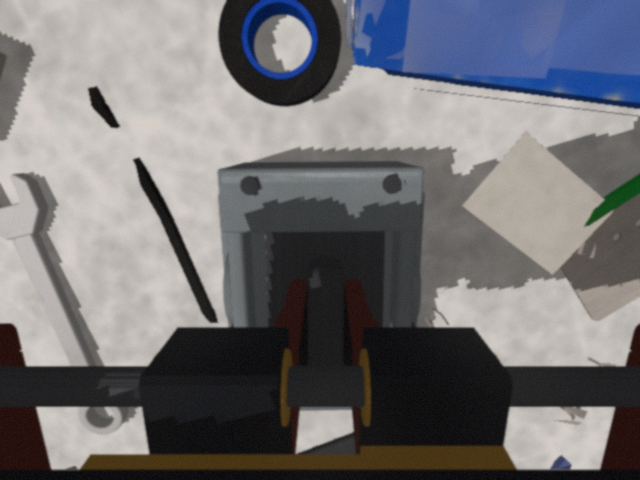

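Call:
send_rows(
  moves=[
    [1,0,0,0.25,0],
    [0,0,0,0,0],
    [0,0,0,0,0],
    [0,0,0,0,0],
    [0,0,0,0,0],
  ],
)

```text
t: 12.75
tcp_pos: [0.6002, -0.2149, 0.052]
ee_rot: [0.988, -0.151, 0.009, 0.006]
ft_force: [-0.2, -0.1, -0.9]
opening: 0.0437
```

Run:
```python
from h import *
toh([.003,0,.053]);
```

```text
housing tcp mm [ 2.  -0.9 52. ]
t 12.75 tcp [ 0.6002 -0.2149  0.052 ] ang -17.35 F [-0.2 -0.1 -0.9] op 0.0437 shift cm [ 0.1  -0.09 -0.1 ] twist -0.2
```

Released with no force left; retract upward and toward the robot to look.

Call:
send_rows(
  moves=[
    [0,0,0,-2,0],
    [0,0,0,-5,0],
    [0,0,0,-6,0],
    [0,-5,0,-3,0],
    [0,-5,0,0,0],
  ],
)

```text
t: 13.38
tcp_pos: [0.5031, -0.1823, 0.2196]
ee_rot: [0.988, -0.151, 0.012, 0.006]
ft_force: [0.1, 0.3, 0.3]
opening: 0.0436
```

Run:
```python
from h import *
toh([.003,0,.053]); wsnap('w9')
cv2.imwrite('pics/side9.png',cv2.resize(imaging.read_camera('side')[190:350,250:410],None,fx=3.7,fy=3.7,interpolation=cv2.INTER_CUBIC))
cv2.imwrite('pics/scene9.png',cv2.resize(imaging.read_camera('scene')[180:350,190:360],None,fx=3.5,fy=3.5,interpolation=cv2.INTER_CUBIC))
```

```text
housing tcp mm [-100.4    1.6  219.6]
t 13.38 tcp [ 0.5031 -0.1823  0.2196] ang -17.33 F [0.1 0.3 0.3] op 0.0436 shift cm [ 9.92 -0.02 16.91] twist -0.1
```

View pics/scene9.png

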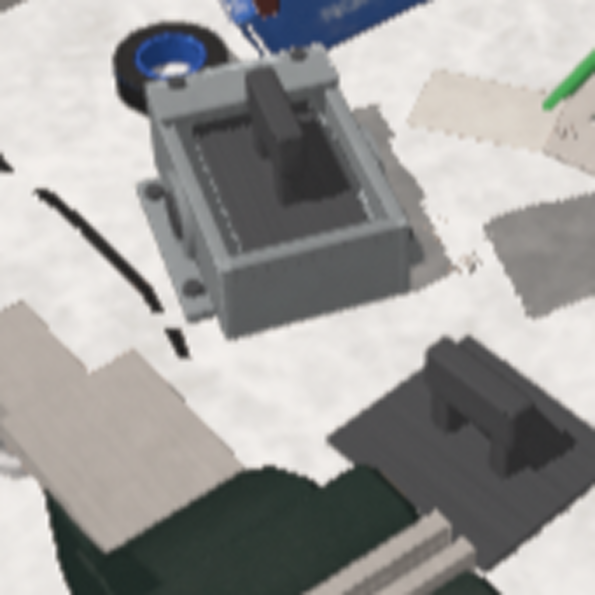

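View pics/side9.png

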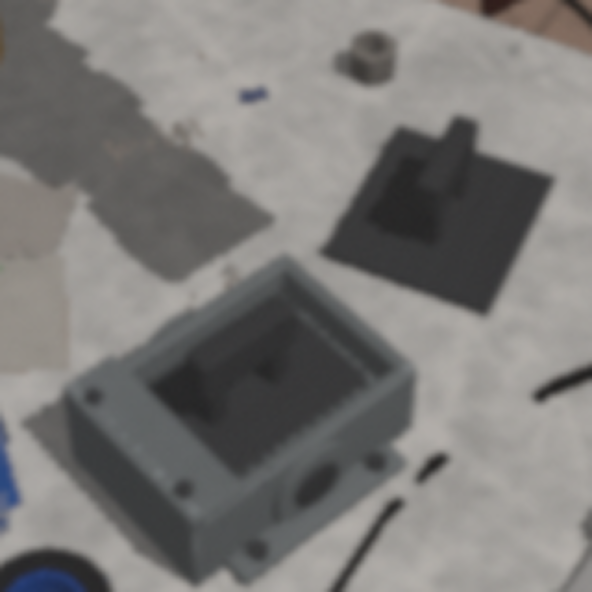

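View pics/w9.png

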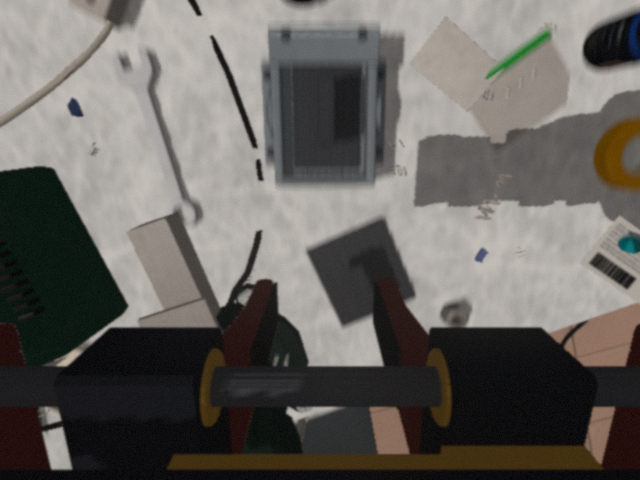

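Run:
```python
from h import *
A=lambda u,v:(190+u/3.5,180+v/3.5); B=lambda u,v:(250+u/3.7,190+v/3.7)
print('near L',hs(tri(A(243,248),B(369,382))),'near R',hs(tri(A(368,218),B(300,317))))
W=wray
for z in (.03,.035,.04): print(z,hs(ray('scene',*A(243,248),z)),hs(ray('scene',*A(368,218),z)),hs(ray('side',*B(369,382),z)),hs(ray('side',*B(300,317),z)))
im=cv2.imread('pics/w9.png')[10:200,250:410]; cv2.imwrite('pics/w9c.png',cv2.resize(cv2.convertScaleAbs(im,alpha=2,beta=10),None,fx=3.1,fy=3.1,interpolation=cv2.INTER_CUBIC))
```

```text
near L [-0.0458  0.0305  0.0365] near R [-0.0478 -0.0227  0.0348]
0.03 [-0.0387  0.0279  0.03  ] [-0.0394 -0.0307  0.03  ] [-0.0492  0.0284  0.03  ] [-0.0499 -0.0181  0.03  ]
0.035 [-0.0437  0.029   0.035 ] [-0.0444 -0.0291  0.035 ] [-0.0466  0.031   0.035 ] [-0.0472 -0.0152  0.035 ]
0.04 [-0.0487  0.0302  0.04  ] [-0.0494 -0.0275  0.04  ] [-0.0439  0.0335  0.04  ] [-0.0446 -0.0123  0.04  ]
```

View pics/w9c.png

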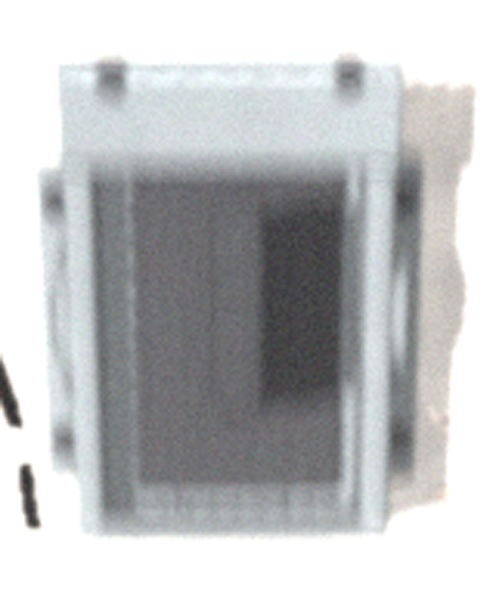

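Run:
```python
from workcell import manip
print(manip.job_done(), manip.read_state()['t'])
```

```text
the job is handed in; nothing more can be done
the job is handed in; nothing more can be done
```

The narrow cover is in the housing, lying flat on the ledge with its far edge under the lip. I handed the job in at about 13.5 s; no verdict was reported.

**What I did:** I gripped the cover by its handle. The moves allow no tool tilt, so I pressed one end on the housing's left wall to turn the cover about 17° in the grip. Then I put its low edge under the lip, lowered and levelled it onto the ledge, let go and backed off. Contact forces in the readings stayed around 14 N or less.

**Last checks:**
- **Height:** from two views, the top of the near edge sits at about 35–36 mm, against 35 mm expected for a cover lying flat.
- **Lengthwise position:** the near edge is at about x = -46 mm, which puts the hidden far edge near +50 mm, under the lip and short of the far wall.
- **Sideways fit:** the scene view puts the sides at about ±29 mm, inside the ±36 mm walls. The side-view reading of the near right corner disagreed by about 14 mm sideways. I put that down to a wall or the handle hiding the corner, because the wrist picture shows the cover square in the opening.
- **Wide cover:** it is where it was in all the pictures.
- **Robot:** the arm is well clear and the force reading is about zero.

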